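# Withdraw the clipped locker fobs

### The arm

A 6-joint arm with a two-finger parallel gripper is mounted at the origin on the work surface. World frame = base frame: x ahead of the robot, y to its left, z up, the work surface at z = 0. Lengths are in m, angles in rad, forces in N, time in s.
With the tool pointing down it reaches from about 0.275 to 0.825 m from the base axis. Payload 5.2 kg.
Tool frame: the origin (TCP) lies midway between the tips of the shut fingers; the grasp point (between the pads) lies 19 mm behind it; z points along the fingers, y is the line along which they close (so a half turn about z gives the same grasp; the last joint's range is limited). The gripper opens to 93 mm and grips with 3 to 60 N. Pads are 15 mm wide; open, the fingers measure 128 mm over their backs; the gripper's body (75 mm by 188 mm) begins 65 mm behind the grasp point.
Start: joints at [0.966, 0.259, 1.535, -0, 1.348, -0.203], TCP at [0.215, 0.506, 0.219] pointing down, gripper open.
Joint ranges: [-3.14, 3.14], [-0.91, 2.08], [0.19, 2.58], [-1.22, 4.36], [0.22, 2.71], [-3.12, 3.12]. Speed limits (rad/s): [2.57, 2.57, 3.14, 3.14, 3.14, 3.14].

### API

Orientations are given as a unit quaternion [w, x, y, z].
In Python, from bench import bot gives the robot as it stands. The module is installed in compiled form; this text tells all that it offers.
- The arm moves only by the shell command python3 -m jog 'ROWS'. ROWS is JSON, a list of rows, each an object of numbers: "grip": the closure, from 0 (fully open) to 1 (shut); "x", "y", "z": the shift along the tool's x, y, z in mm; "twist": the turn about the tool's z in degrees. A call has 1 to 12 rows; each row is the pose to reach, as a shift and turn from the pose commanded when the call began, along the tool's axes at that moment; what a row does not reach only later rows make up. A row lasts 1/10 s, in which the tool goes at most 50 mm and 8.59 degrees, less where a joint would pass 70% of its speed; a pose out of reach is approached as far as the arm can. A call with a gripper value outside its range is refused whole. The fingers move at their own pace and stop on an object; the grip force is fixed at half the most. Time passes only in rows, so rows that repeat a pose let the fingers close. It gives the time, the measured TCP pose, the force, the opening and the grip force at its end, in the units of the state.
- bot.sense(): the state, without advancing time (a new reading comes with each control period).
- bot.read_camera(name): name is "scene" or "top"; returns a dict with "pixels" (400x640x3 uint8, red, green, blue), "fx", "fy", "cx", "cy" (pixels), "R" (3x3) and "t" (3): a world point X has camera coordinates R X + t. Camera axes: x right, y down, z forward; pixel columns grow to the right and rows downward; lengths in m; the calibration is good to about 2 mm. A picture is of the moment at which its call begins. There is no depth.
- bot.finish_job(): hands the job in; it is judged then, once.
The state is a dict: "t": time; "q": joint angles; "qvel": joint speeds; "tau": joint torques, N m; "ee_pos": TCP position; "eef_rot": TCP orientation; "wrist_force": force on the tool from outside, world axes, zero at the start; "wrist_torque": the same for the moment, N m; "finger_gap": finger opening in m; "finger_force": force on a finger pad.
Only numpy, scipy, OpenCV 4.12 (cv2) and the standard library are available. Lean on these libraries where they do the work, as an engineer would, in place of code of your own. Each camera call takes 0.05 s, during which the arm holds its last target. There are 200 camera calls.

### The job

Two of the four parcel-locker fobs in the sorting tray have had a corner cut off to mark them as withdrawn. Slide those two out of their pockets, over the step, into the sunken reject bin along the tray's far side so that they lie flat in it, pressing on them only moderately (never harder than about 45 N). Leave the two whole fobs in their pockets and do not disturb the things standing around the tray.

Things in the scene. Friction and masses are not known exactly. Their poses are not given: they have to be found in the camera images.
- tray: pale wooden sorting tray, fixed, 241 (x) x 302 (y) x 32 mm high. Origin: centre of its underside; x points from the pockets (near side) to the reject bin (far side), z up. Near half: four pockets centred at x = -65, y = -111, -37, 37, 111 mm, each 68 mm wide, floor at z = 20, from a back wall (face at x = -117) to an open far end at x = -13 mm, a 14 mm step down into the bin.
- pockets (a point): middle of the row of pockets, on their floor (tray x = -65, y = 0, z = 20 mm). Dividers (6 mm thick) and back wall stand 12 mm above this floor, level with or up to 4 mm above the fobs' tops, with about 2 mm of play round a fob: at home it can be neither gripped nor pushed from behind. Pressed on top with the fingertips (8 to 20 N) it drags along, sliding easily on the lacquer; nothing springs.
- step_edge (a point): middle of the pockets' open far edge (tray x = -13, y = 0, z = 20 mm), where the floor drops 14 mm to the bin floor. Once a fob has been drawn some 40 mm or more out, the closed fingers fit down into the pocket behind it and can push its rear edge over this step.
- bin_in (a point): centre of the reject bin's floor (tray x = 49.5, y = 0, z = 6 mm). The bin is undivided, 125 (x) x 290 (y) mm inside, from the step at tray x = -13 to its far wall at x = 112 mm; its far and side walls reach z = 32 mm.
- fob_a: black plastic parcel-locker fob, flat slab 100 (its x) x 64 (its y) mm, rigid, 8 to 12 mm thick (each its own; find its top by touch), about 120 g, lying in one of the tray's four pockets (any of them), its x along the tray's x. Origin: centre of its underside. Whole: all four corners square.
- fob_b: black plastic parcel-locker fob, flat slab 100 (its x) x 64 (its y) mm, rigid, 8 to 12 mm thick (each its own; find its top by touch), about 120 g, lying in one of the tray's four pockets (any of them), its x along the tray's x. Origin: centre of its underside. Withdrawn: the corner at its +x, +y end is cut off at 45 degrees, 26 mm along each edge.
- fob_c: black plastic parcel-locker fob, flat slab 100 (its x) x 64 (its y) mm, rigid, 8 to 12 mm thick (each its own; find its top by touch), about 120 g, lying in one of the tray's four pockets (any of them), its x along the tray's x. Origin: centre of its underside. Whole: all four corners square.
- fob_d: black plastic parcel-locker fob, flat slab 100 (its x) x 64 (its y) mm, rigid, 8 to 12 mm thick (each its own; find its top by touch), about 120 g, lying in one of the tray's four pockets (any of them), its x along the tray's x. Origin: centre of its underside. Withdrawn: the corner at its +x, -y end is cut off at 45 degrees, 26 mm along each edge.
- jar: bystander: glass jar with clip-on lid, 90 mm across, 113 mm high, standing to the left (+y) of the tray. Origin: centre of its underside
- padlock: bystander: steel padlock lying flat, body 60 x 70 x 26 mm, shackle to +x, key at -x, to the right (-y) of the tray. Origin: centre of the body's underside
- door_stop: bystander: blue silicone ribbed wedge door stop, 120 x 45 x 31 mm, to the right (-y) of the tray. Origin: centre of its underside
Mind the look-alikes: they are no part of the job. Leave any blue, turquoise or white look-alike of the fob_c alone.

How it is judged:
By the outcome, as a careful person would: the job done as asked, in the order asked, and still so for the second after the job is handed in, with the robot touching nothing.
It also fails if it takes over 64 s, if anything falls off the work surface, if the arm or the gripper's body presses on something with over 40 N, if the wrist force passes 120 N, or if a joint passes its speed limit or range.

## Working session

There is one attempt and no reset: what is moved stays moved. The work goes in short steps, Python scripts to look and compute and a shell command to move; the robot and the scene stay as the last step left them, time stands still between calls to the robot, and variables do not carry over. Pictures are saved under pics/ and viewed, at most 10 in all, crops included, and the job is handed in when it is done.

```bash
mkdir -p pics; python3 - <<'E'
from bench import bot
import cv2
for n in("top","scene"):
    c=bot.read_camera(n); cv2.imwrite(f"pics/{n}0.png",c["pixels"][:,:,::-1])
    print(n,c["fx"],c["fy"],c["cx"],c["cy"],c["R"],c["t"])
print(bot.sense())
E
```

```text
top 413.04080277080885 413.04080277080885 317.75846721360585 203.88698049905753 [[ 0.01673446 -0.99962631  0.02161477]
 [-0.98377869 -0.02032303 -0.17823149]
 [ 0.17860416 -0.01828154 -0.98375116]] [-0.07837737  0.47902522  1.06123761]
scene 451.60351643427396 451.60351643427396 319.62651887814116 197.0522099559788 [[ 0.4351285   0.90034248 -0.00682628]
 [ 0.57498909 -0.28370605 -0.76739718]
 [-0.69285694  0.32999135 -0.64113569]] [-0.16885555 -0.27947452  1.81349354]
{'t': 0.1, 'q': array([ 9.66220112e-01,  2.59238043e-01,  1.53594769e+00,  5.40997849e-06,
        1.34800084e+00, -2.02802694e-01]), 'qvel': array([-0.00227595, -0.00172697, -0.00178126, -0.0007384 ,  0.00203478,
        0.0003115 ]), 'tau': array([ 1.57036462e-03, -4.38213372e+01, -2.84645462e+01,  7.20707187e-02,
        3.63556040e-02, -8.77404091e-05]), 'ee_pos': array([0.21477744, 0.50580889, 0.21792852]), 'eef_rot': array([-3.15484080e-04,  1.99538861e-01,  9.79889590e-01, -7.31866114e-04]), 'wrist_force': array([0.50314709, 0.42595737, 0.7772509 ]), 'wrist_torque': array([-0.01133611,  0.0380714 , -0.02375577]), 'finger_force': 0.0, 'finger_gap': 0.09335882085514212}
```

View pics/top0.png

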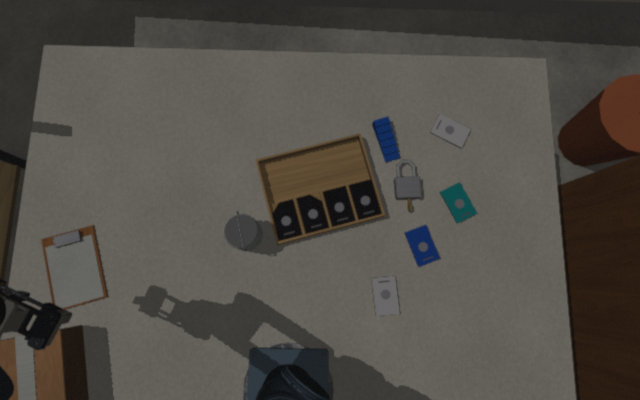

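View pics/scene0.png

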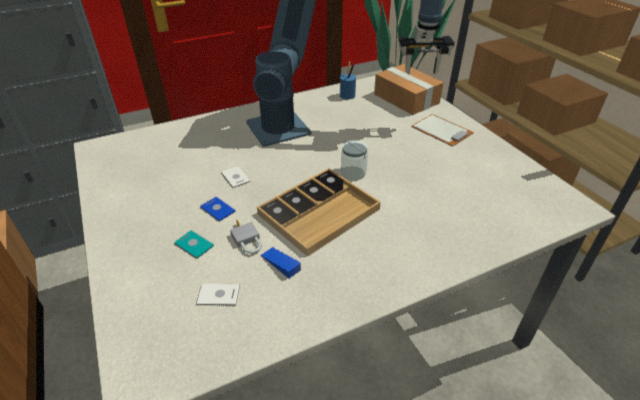

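The top view shows the tray at about cols 258-385, rows 135-243. The fobs' heads are near rows 185-205, the jar is at (242,232) and the padlock at (408,187). I'll enlarge both views.

```bash
python3 - <<'E'
import cv2
a=cv2.imread("pics/top0.png")[125:250,250:395]; cv2.imwrite("pics/top0c.png",cv2.resize(a,None,fx=4.8,fy=4.8,interpolation=cv2.INTER_CUBIC)*1)
a=cv2.imread("pics/scene0.png")[160:255,250:390]; a=cv2.convertScaleAbs(a,alpha=1.8); cv2.imwrite("pics/scene0c.png",cv2.resize(a,None,fx=5,fy=5,interpolation=cv2.INTER_CUBIC))
E
```

```text
(no output)
```

View pics/top0c.png

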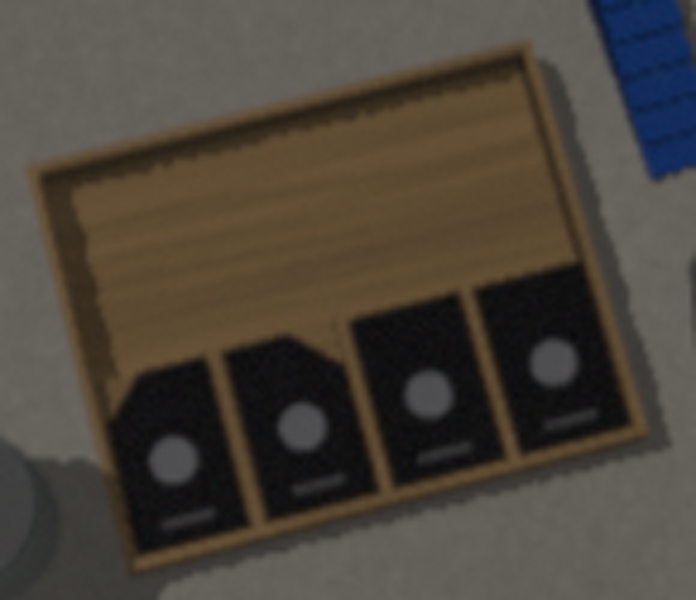

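View pics/scene0c.png

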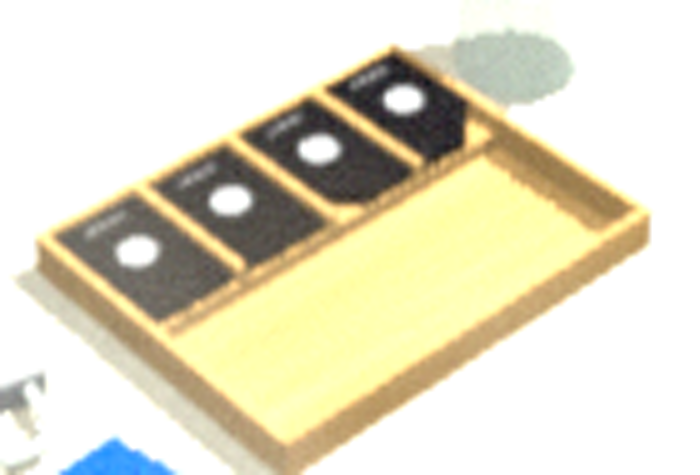

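The first crop shows cut corners on the two left fobs, at tray y=+111 (cut on +y) and y=+37 (cut on -y). The tray's top corners in this crop are (33,168), (530,43), (648,432) and (132,572). In the scene crop they are (648,212), (288,445), (40,240) and (395,47). I'll fit the tray pose from these and locate the jar.

```bash
cat > h.py <<'E'
import numpy as np
from bench import bot
from scipy.spatial.transform import Rotation as Ro
from scipy.optimize import least_squares
C={}
def cam(n):
    if n not in C: C[n]=bot.read_camera(n)
    return C[n]
def proj(n,X):
    c=cam(n); p=np.atleast_2d(X)@np.array(c["R"]).T+c["t"]
    return np.c_[c["fx"]*p[:,0]/p[:,2]+c["cx"],c["fy"]*p[:,1]/p[:,2]+c["cy"]]
def ray(n,px,z):
    c=cam(n); R=np.array(c["R"]); o=-R.T@c["t"]
    d=R.T@[(px[0]-c["cx"])/c["fx"],(px[1]-c["cy"])/c["fy"],1]
    return o+d*(z-o[2])/d[2]
def tool():
    s=bot.sense(); return s,Ro.from_quat(np.roll(s["eef_rot"],-1)).as_matrix()
E
python3 - <<'E'
from h import *
P=np.array([[.1205,.151,.032],[.1205,-.151,.032],[-.1205,-.151,.032],[-.1205,.151,.032]])
t=np.array([[33,168],[530,43],[648,432],[132,572]])/4.8+[250,125]
s=np.array([[648,212],[288,445],[40,240],[395,47]])/5+[250,160]
W=lambda v:P@Ro.from_euler('z',v[2]).as_matrix().T+[v[0],v[1],0]
for ns in (("top",),("scene",),("top","scene")):
    f=lambda v:np.concatenate([(proj(n,W(v))-(t if n=="top" else s)).ravel() for n in ns])
    r=least_squares(f,[.6,0,.2]); print(ns,r.x,np.round(r.fun,1))
S,R=tool(); print(R)
v=r.x;Rt=Ro.from_euler('z',v[2]).as_matrix()
print("jar tray-frame",Rt.T@(ray("top",(239,228),.1)-[v[0],v[1],0]),Rt.T@(ray("scene",(354,147),.113)-[v[0],v[1],0]))
E
```

```text
('top',) [ 0.52842491 -0.07559965  0.28066963] [-1.1 -0.3  0.6 -0.8  0.8  0.5 -0.3  0.4]
('scene',) [ 0.53516314 -0.0720986   0.27941373] [ 1.6 -0.1 -0.   0.9 -1.4 -0.5 -0.3 -1. ]
('top', 'scene') [ 0.53069445 -0.07372631  0.28083683] [-1.8 -1.1 -0.1 -1.6  0.1 -0.3 -1.  -0.5  0.4 -0.9 -1.1  0.  -2.4 -1.2
 -1.4 -1.6]
[[-9.20357532e-01  3.91077488e-01 -6.41243293e-04]
 [ 3.91077936e-01  9.20357146e-01 -8.78391782e-04]
 [ 2.46653596e-04 -1.05921060e-03 -9.99999409e-01]]
jar tray-frame [-0.06509908  0.22826112  0.1       ] [-0.06598205  0.21920888  0.113     ]
```

```bash
cat >> h.py <<'E'
Rt=Ro.from_euler('z',.2805).as_matrix(); T0=np.array([.530,-.0745,0])
def w(x,y,z): return Rt@(np.array([x,y,z])/1e3)+T0
def st():
    s,R=tool(); p=Rt.T@(s["ee_pos"]-T0)*1e3
    print("tray",p.round(1),"F",(Rt.T@s["wrist_force"]).round(1),"ang",np.degrees(np.arctan2(R[1,1],R[0,1])).round(2)-16.07,"gap",s["finger_gap"],"t",s["t"])
E
python3 - <<'E'
from h import *
s,R=tool(); st()
print((R.T@(w(-92,111,150)-s["ee_pos"])*1e3).round(1)); print(s["q"])
E
```

```text
tray [-142.1  645.   218.2] F [ 0.4 -0.4 -0.7] ang 50.910000000000004 gap 0.09307265382843245 t 0.2
[-375.6 -382.8   68.5]
[ 9.66193419e-01  2.59060288e-01  1.53563300e+00  2.89760089e-05
  1.34798655e+00 -2.02806928e-01]
```

```bash
python3 -m jog '[{"grip":1,"x":-34,"y":-35,"z":0,"twist":5},{"grip":1,"x":-68,"y":-70,"z":0,"twist":10},{"grip":1,"x":-102,"y":-104,"z":0,"twist":15},{"grip":1,"x":-136,"y":-139,"z":0,"twist":20},{"grip":1,"x":-170,"y":-174,"z":0,"twist":25},{"grip":1,"x":-205,"y":-209,"z":0,"twist":30},{"grip":1,"x":-239,"y":-244,"z":0,"twist":35},{"grip":1,"x":-273,"y":-278,"z":0,"twist":40},{"grip":1,"x":-307,"y":-313,"z":10,"twist":45},{"grip":1,"x":-341,"y":-348,"z":30,"twist":50.9},{"grip":1,"x":-375.6,"y":-382.8,"z":50,"twist":50.9},{"grip":1,"x":-375.6,"y":-382.8,"z":68.5,"twist":50.9}]'; python3 -c "
from h import *;st()"
```

```text
t: 1.4
ee_pos: [0.4134, 0.0023, 0.15]
eef_rot: [0.002, 0.603, 0.797, -0.0]
wrist_force: [-0.4, 0.4, -0.7]
finger_gap: 0.0023
finger_force: 0.0
tray [-90.8 106.  150. ] F [-0.2  0.5 -0.7] ang -0.2900000000000009 gap 0.0022694863054310817 t 1.4
```

```bash
python3 -m jog '[{"grip":1,"z":45},{"grip":1,"z":90},{"grip":1,"z":100},{"grip":1,"z":100},{"grip":1,"z":100}]'; python3 - <<'E'
from h import *
import cv2
st()
a=cam("top")["pixels"][140:250,230:350,::-1]; b=cam("scene")["pixels"][150:240,270:390,::-1]
f=lambda a:cv2.resize(a,(600,int(a.shape[0]*5)),interpolation=cv2.INTER_CUBIC)[:550]
cv2.imwrite("pics/t1.png",cv2.convertScaleAbs(f(a),alpha=1.6)); cv2.imwrite("pics/s1.png",cv2.convertScaleAbs(f(b),alpha=1.5))
E
```

```text
tray [-90.8 106.  150. ] F [-0.2  0.5 -0.7] ang -0.2900000000000009 gap 0.0022694863054310817 t 1.4$[0]: bad value
```

View pics/s1.png

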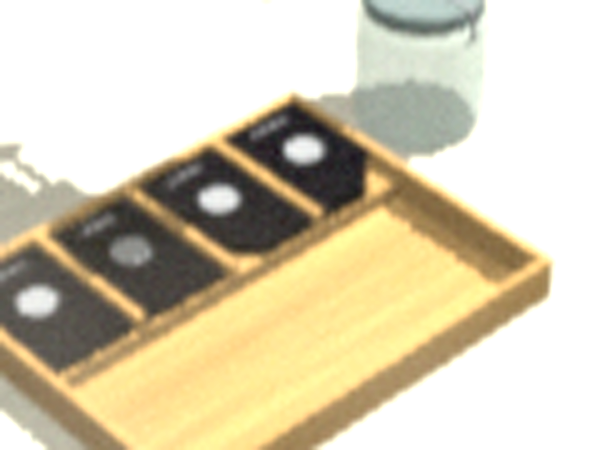

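The move was refused because a row needs every key, so the arm is still up and out of this crop. The picture shows the undisturbed tray.

```bash
python3 -m jog '[{"grip":1,"x":0,"y":0,"z":45,"twist":0},{"grip":1,"x":0,"y":0,"z":90,"twist":0},{"grip":1,"x":0,"y":0,"z":100,"twist":0},{"grip":1,"x":0,"y":0,"z":100,"twist":0},{"grip":1,"x":0,"y":0,"z":100,"twist":0}]'; python3 - <<'E'
from h import *
import cv2
st()
a=cam("top")["pixels"][140:250,230:350,::-1]; b=cam("scene")["pixels"][140:230,270:390,::-1]
f=lambda a:cv2.resize(a,None,fx=4,fy=4,interpolation=cv2.INTER_CUBIC)
im=np.zeros((800,480,3),np.uint8);im[:440]=f(a);im[440:]=f(b); im=np.hstack([f(a)[:360],f(b)])[:, :]
cv2.imwrite("pics/m2.png",cv2.resize(cv2.convertScaleAbs(im,alpha=1.6),(800,300)))
E
```

```text
t: 2.0
ee_pos: [0.4123, 0.0073, 0.0518]
eef_rot: [0.001, 0.601, 0.799, 0.0]
wrist_force: [-0.0, 0.2, 0.1]
finger_gap: 0.0007
finger_force: 0.0
tray [-90.4 111.2  51.8] F [0.  0.2 0.1] ang 0.07000000000000028 gap 0.0006777408528140399 t 2.0
```

View pics/m2.png

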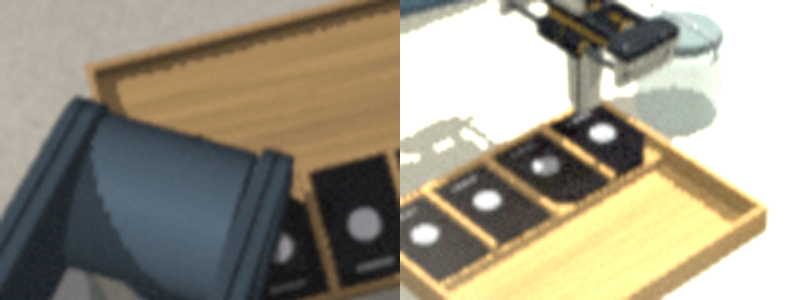

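In the right half (scene view), the closed fingers at about (585,100) hang above the near end of the left-most fob, clear of the jar. Next I'll descend by touch.

```bash
python3 -m jog '[{"grip":1,"x":0,"y":0,"z":10,"twist":0},{"grip":1,"x":0,"y":0,"z":16,"twist":0},{"grip":1,"x":0,"y":0,"z":17,"twist":0},{"grip":1,"x":0,"y":0,"z":17,"twist":0}]'; python3 -c "
from h import *;st()"; python3 -m jog '[{"grip":1,"x":0,"y":0,"z":1,"twist":0},{"grip":1,"x":0,"y":0,"z":1,"twist":0}]';python3 -m jog '[{"grip":1,"x":0,"y":0,"z":1,"twist":0},{"grip":1,"x":0,"y":0,"z":1,"twist":0}]'; python3 -c "
from h import *;st()"
```

```text
t: 2.5
ee_pos: [0.4107, 0.007, 0.0329]
eef_rot: [-0.0, 0.601, 0.799, -0.0]
wrist_force: [0.3, 0.4, -0.7]
finger_gap: 0.0003
finger_force: 0.0
tray [-92.  111.4  32.9] F [ 0.4  0.3 -0.7] ang 0.0 gap 0.00033584944166472404 t 2.5
t: 2.7
ee_pos: [0.4111, 0.007, 0.0321]
eef_rot: [-0.0, 0.601, 0.799, -0.0]
wrist_force: [0.8, -0.1, 0.4]
finger_gap: 0.0006
finger_force: 0.0
t: 2.9
ee_pos: [0.4112, 0.0069, 0.0319]
eef_rot: [0.0, 0.601, 0.799, -0.0]
wrist_force: [-3.0, 0.0, 9.8]
finger_gap: 0.0006
finger_force: 4.9
tray [-91.7 111.1  31.9] F [-2.9  0.9  9.8] ang 0.019999999999999574 gap 0.000638932296642687 t 2.9
```

```bash
python3 -m jog '[{"grip":1,"x":0,"y":0,"z":0.4,"twist":0},{"grip":1,"x":0,"y":4,"z":0.4,"twist":0},{"grip":1,"x":0,"y":10,"z":0.4,"twist":0},{"grip":1,"x":0,"y":16,"z":0.4,"twist":0},{"grip":1,"x":0,"y":20,"z":0.4,"twist":0}]'; python3 -c "
from h import *;st()"
```

```text
t: 3.4
ee_pos: [0.4309, 0.0122, 0.0319]
eef_rot: [0.001, 0.601, 0.799, -0.0]
wrist_force: [-3.3, -1.1, 13.9]
finger_gap: 0.0004
finger_force: 6.9
tray [-71.2 110.8  31.9] F [-3.5 -0.2 13.9] ang 0.030000000000001137 gap 0.00042688543939363075 t 3.4
```

```bash
python3 -m jog '[{"grip":1,"x":0,"y":6,"z":0,"twist":0},{"grip":1,"x":0,"y":12,"z":0,"twist":0},{"grip":1,"x":0,"y":18,"z":0,"twist":0},{"grip":1,"x":0,"y":24,"z":0,"twist":0},{"grip":1,"x":0,"y":28,"z":0,"twist":0},{"grip":1,"x":0,"y":28,"z":0,"twist":0}]'; python3 - <<'E'
from h import *
import cv2
st()
b=cam("scene")["pixels"][140:230,270:390,::-1]
cv2.imwrite("pics/m3.png",cv2.convertScaleAbs(cv2.resize(b,None,fx=5,fy=5,interpolation=cv2.INTER_CUBIC),alpha=1.6))
E
```

```text
t: 4.0
ee_pos: [0.4584, 0.0201, 0.0319]
eef_rot: [0.001, 0.601, 0.799, 0.0]
wrist_force: [-1.3, -0.6, 9.3]
finger_gap: 0.0003
finger_force: 5.1
tray [-42.6 110.7  31.9] F [-1.4 -0.3  9.3] ang 0.019999999999999574 gap 0.0002637922372655855 t 4.0
```

View pics/m3.png

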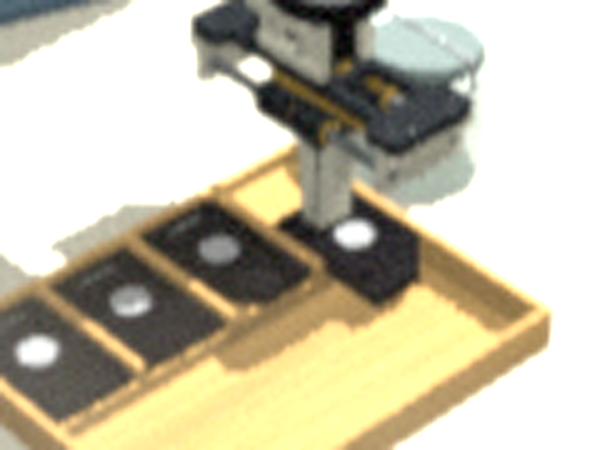

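The fob has been drawn about 48 mm out, its nose overhanging the bin, disc at (355,233). Now I'll lift, go back and lower behind it.

```bash
python3 -m jog '[{"grip":1,"x":0,"y":0,"z":-15,"twist":0},{"grip":1,"x":0,"y":-15,"z":-16,"twist":0},{"grip":1,"x":0,"y":-40,"z":-16,"twist":0},{"grip":1,"x":0,"y":-51,"z":-16,"twist":0},{"grip":1,"x":0,"y":-51,"z":-14,"twist":0},{"grip":1,"x":0,"y":-51,"z":-6,"twist":0},{"grip":1,"x":0,"y":-51,"z":0,"twist":0},{"grip":1,"x":0,"y":-51,"z":2,"twist":0},{"grip":1,"x":0,"y":-51,"z":4,"twist":0},{"grip":1,"x":0,"y":-51,"z":4,"twist":0}]'; python3 -c "
from h import *;st()"
```

```text
t: 5.05
ee_pos: [0.4082, 0.0063, 0.0263]
eef_rot: [-0.0, 0.601, 0.799, -0.0]
wrist_force: [0.6, -0.5, 0.2]
finger_gap: 0.0007
finger_force: 0.0
tray [-94.7 111.4  26.3] F [ 0.4 -0.7  0.2] ang 0.019999999999999574 gap 0.0006561765069838583 t 5.05
```

```bash
python3 -m jog '[{"grip":1,"x":0,"y":0,"z":2.5,"twist":0},{"grip":1,"x":0,"y":8,"z":2.5,"twist":0},{"grip":1,"x":0,"y":16,"z":2.5,"twist":0},{"grip":1,"x":0,"y":24,"z":2.5,"twist":0},{"grip":1,"x":0,"y":30,"z":2.5,"twist":0}]'; python3 -c "
from h import *;st()"; python3 -m jog '[{"grip":1,"x":0,"y":8,"z":0,"twist":0},{"grip":1,"x":0,"y":16,"z":0,"twist":0},{"grip":1,"x":0,"y":24,"z":0,"twist":0},{"grip":1,"x":0,"y":32,"z":0,"twist":0},{"grip":1,"x":0,"y":37,"z":0,"twist":0},{"grip":1,"x":0,"y":37,"z":0,"twist":0}]'; python3 - <<'E'
from h import *
import cv2
st()
b=cam("scene")["pixels"][140:230,270:390,::-1]
cv2.imwrite("pics/m4.png",cv2.convertScaleAbs(cv2.resize(b,None,fx=5,fy=5,interpolation=cv2.INTER_CUBIC),alpha=1.6))
E
```

```text
t: 5.55
ee_pos: [0.4382, 0.0147, 0.0244]
eef_rot: [0.0, 0.601, 0.799, 0.0]
wrist_force: [-0.4, -0.5, 0.9]
finger_gap: 0.0007
finger_force: 0.5
tray [-63.5 111.1  24.4] F [-0.5 -0.4  0.9] ang 0.019999999999999574 gap 0.0007117072577612135 t 5.55
t: 6.15
ee_pos: [0.4734, 0.0249, 0.0241]
eef_rot: [0.0, 0.601, 0.799, 0.0]
wrist_force: [0.3, -0.0, 0.3]
finger_gap: 0.0003
finger_force: 0.0
tray [-26.9 111.2  24.1] F [ 0.3 -0.1  0.3] ang 0.019999999999999574 gap 0.00027167676398445143 t 6.15
```

View pics/m4.png

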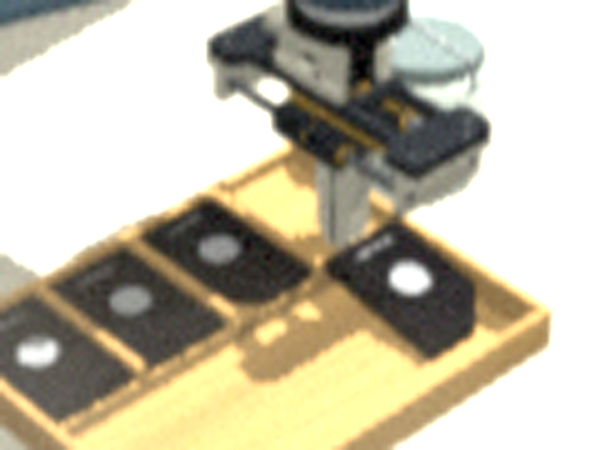

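The fob is in the bin, rear near the step, disc at (410,280). I'll nudge it further, then move on to the next pocket.

```bash
python3 -m jog '[{"grip":1,"x":0,"y":5,"z":0,"twist":0},{"grip":1,"x":0,"y":9,"z":0,"twist":0},{"grip":1,"x":0,"y":9,"z":0,"twist":0},{"grip":1,"x":0,"y":6,"z":-20,"twist":0},{"grip":1,"x":0,"y":6,"z":-28,"twist":0},{"grip":1,"x":-30,"y":-25,"z":-28,"twist":0},{"grip":1,"x":-60,"y":-50,"z":-28,"twist":0},{"grip":1,"x":-74,"y":-66,"z":-28,"twist":0},{"grip":1,"x":-74,"y":-66,"z":-20,"twist":0},{"grip":1,"x":-74,"y":-66,"z":-11,"twist":0},{"grip":1,"x":-74,"y":-66,"z":-10,"twist":0},{"grip":1,"x":-74,"y":-66,"z":-10,"twist":0}]'; python3 -c "
from h import *;st()"
```

```text
t: 7.4
ee_pos: [0.4296, -0.0637, 0.0336]
eef_rot: [-0.001, 0.601, 0.799, -0.0]
wrist_force: [-0.0, 0.1, 0.4]
finger_gap: 0.0003
finger_force: 0.0
tray [-93.5  38.2  33.6] F [-0.   0.1  0.4] ang 0.0799999999999983 gap 0.0003344418950099471 t 7.4
```

```bash
for i in 1 2 3; do python3 -m jog '[{"grip":1,"x":0,"y":0,"z":1,"twist":0},{"grip":1,"x":0,"y":0,"z":1,"twist":0}]' | grep -E 'ee_pos|wrist_f'; done
```

```text
ee_pos: [0.4299, -0.0642, 0.0332]
wrist_force: [0.4, -0.1, 0.8]
ee_pos: [0.4297, -0.0645, 0.0323]
wrist_force: [-0.1, 0.3, -0.1]
ee_pos: [0.4296, -0.0646, 0.0312]
wrist_force: [-0.1, -0.4, 0.6]
```

```bash
for i in 1 2; do python3 -m jog '[{"grip":1,"x":0,"y":0,"z":1,"twist":0},{"grip":1,"x":0,"y":0,"z":1,"twist":0}]' | grep -E 'ee_pos|wrist_f'; done
```

```text
ee_pos: [0.4297, -0.0647, 0.0304]
wrist_force: [-1.0, -0.4, 2.6]
ee_pos: [0.4297, -0.0648, 0.0303]
wrist_force: [-3.7, 0.8, 13.2]
```

```bash
python3 -m jog '[{"grip":1,"x":0,"y":4,"z":0.1,"twist":0},{"grip":1,"x":0,"y":10,"z":0.1,"twist":0},{"grip":1,"x":0,"y":16,"z":0.1,"twist":0},{"grip":1,"x":0,"y":22,"z":0.1,"twist":0},{"grip":1,"x":0,"y":24,"z":0.1,"twist":0}]'; python3 -m jog '[{"grip":1,"x":0,"y":6,"z":0,"twist":0},{"grip":1,"x":0,"y":12,"z":0,"twist":0},{"grip":1,"x":0,"y":18,"z":0,"twist":0},{"grip":1,"x":0,"y":24,"z":0,"twist":0},{"grip":1,"x":0,"y":25,"z":0,"twist":0},{"grip":1,"x":0,"y":25,"z":0,"twist":0}]'; python3 - <<'E'
from h import *
import cv2
st()
b=cam("scene")["pixels"][140:230,270:390,::-1]
cv2.imwrite("pics/m5.png",cv2.convertScaleAbs(cv2.resize(b,None,fx=5,fy=5,interpolation=cv2.INTER_CUBIC),alpha=1.6))
E
```

```text
t: 8.9
ee_pos: [0.4534, -0.0585, 0.0302]
eef_rot: [0.001, 0.601, 0.799, -0.0]
wrist_force: [-4.0, -1.5, 14.5]
finger_gap: 0.0002
finger_force: 7.2
t: 9.5
ee_pos: [0.4776, -0.0516, 0.0303]
eef_rot: [0.001, 0.601, 0.799, 0.0]
wrist_force: [-2.3, -0.6, 11.3]
finger_gap: 0.0003
finger_force: 5.6
tray [-44.   36.5  30.3] F [-2.4  0.  11.3] ang 0.030000000000001137 gap 0.0003415202709927804 t 9.5
```

View pics/m5.png

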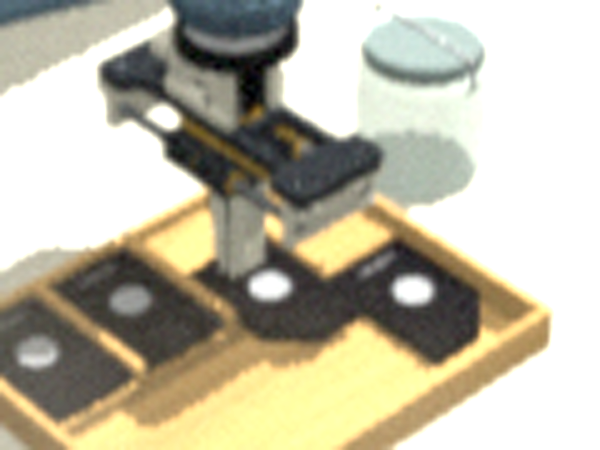

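The second fob is drawn out (disc at (268,287)) and the first lies in the bin (disc at (413,290)). Same manoeuvre again.

```bash
python3 -m jog '[{"grip":1,"x":0,"y":0,"z":-15,"twist":0},{"grip":1,"x":0,"y":-15,"z":-16,"twist":0},{"grip":1,"x":0,"y":-40,"z":-16,"twist":0},{"grip":1,"x":0,"y":-50,"z":-16,"twist":0},{"grip":1,"x":0,"y":-50,"z":-14,"twist":0},{"grip":1,"x":0,"y":-50,"z":-6,"twist":0},{"grip":1,"x":0,"y":-50,"z":0,"twist":0},{"grip":1,"x":0,"y":-50,"z":2,"twist":0},{"grip":1,"x":0,"y":-50,"z":4,"twist":0},{"grip":1,"x":0,"y":-50,"z":4,"twist":0}]'; python3 -c "
from h import *;st()"
```

```text
t: 10.55
ee_pos: [0.4287, -0.0648, 0.0247]
eef_rot: [-0.0, 0.601, 0.799, -0.0]
wrist_force: [0.0, 0.1, 0.4]
finger_gap: 0.0001
finger_force: 0.0
tray [-94.7  37.4  24.7] F [0.  0.1 0.4] ang 0.019999999999999574 gap 6.247402272631576e-05 t 10.55
```

```bash
python3 -m jog '[{"grip":1,"x":0,"y":0,"z":0.8,"twist":0},{"grip":1,"x":0,"y":8,"z":0.8,"twist":0},{"grip":1,"x":0,"y":16,"z":0.8,"twist":0},{"grip":1,"x":0,"y":24,"z":0.8,"twist":0},{"grip":1,"x":0,"y":30,"z":0.8,"twist":0}]' | grep wrist_f; python3 -m jog '[{"grip":1,"x":0,"y":8,"z":0,"twist":0},{"grip":1,"x":0,"y":16,"z":0,"twist":0},{"grip":1,"x":0,"y":24,"z":0,"twist":0},{"grip":1,"x":0,"y":32,"z":0,"twist":0},{"grip":1,"x":0,"y":40,"z":0,"twist":0},{"grip":1,"x":0,"y":46,"z":0,"twist":0},{"grip":1,"x":0,"y":46,"z":0,"twist":0}]'; python3 -m jog '[{"grip":1,"x":0,"y":-3,"z":-20,"twist":0},{"grip":1,"x":0,"y":-3,"z":-65,"twist":0},{"grip":1,"x":0,"y":-30,"z":-110,"twist":0},{"grip":1,"x":0,"y":-75,"z":-155,"twist":0},{"grip":1,"x":0,"y":-120,"z":-160,"twist":0},{"grip":1,"x":0,"y":-160,"z":-160,"twist":0},{"grip":1,"x":0,"y":-160,"z":-160,"twist":0}]';  python3 - <<'E'
from h import *
import cv2
st()
a=cam("top")["pixels"][125:250,220:420,::-1];b=cam("scene")["pixels"][140:265,220:420,::-1]
im=np.hstack([a,b]); cv2.imwrite("pics/m6.png",cv2.convertScaleAbs(cv2.resize(im,None,fx=2,fy=2,interpolation=cv2.INTER_CUBIC),alpha=1.5))
im=np.vstack([a,b]);cv2.imwrite("pics/m7.png",cv2.convertScaleAbs(cv2.resize(im,None,fx=2.4,fy=2.4,interpolation=cv2.INTER_CUBIC),alpha=1.5))
E
```

```text
wrist_force: [-1.5, -0.3, 2.2]
t: 11.75
ee_pos: [0.5026, -0.0437, 0.0242]
eef_rot: [0.0, 0.601, 0.799, 0.0]
wrist_force: [0.4, 0.2, -0.0]
finger_gap: 0.0008
finger_force: 0.0
t: 12.45
ee_pos: [0.3434, -0.0882, 0.1844]
eef_rot: [-0.001, 0.602, 0.798, -0.001]
wrist_force: [0.3, 0.3, -0.6]
finger_gap: 0.0004
finger_force: 0.0
tray [-183.1   38.5  184.4] F [ 0.4  0.2 -0.6] ang -0.15000000000000036 gap 0.0004429355596095218 t 12.45
```

View pics/m7.png

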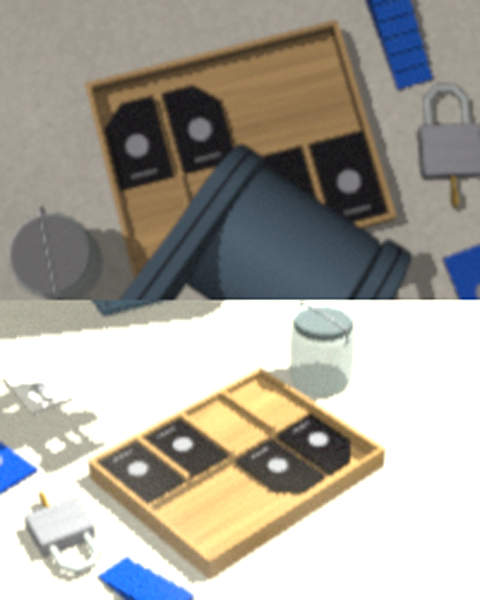

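In the top half, both cut fobs are in the bin (discs at (137,146) and (200,129)). Their rear edges are at about rows 184 and 168. The bystanders look undisturbed. I'll check the rear edges against the step, and the disc heights.

```bash
python3 - <<'E'
from h import *
f=lambda p:(Rt.T@(p-T0)*1e3).round(1)
for n,d,r,s in(("b",(137,146),(148,184),(318,139)),("d",(200,129),(208,168),(277,165))):
    o=np.array([220,125]); dp=np.array(d)/2.4+o; sp=np.array(s)/2.4+[220,140]
    print(n,"disc",f(ray("top",dp,.017)),"rear",f(ray("top",np.array(r)/2.4+o,.017)))
    g=lambda X:np.r_[proj("top",X)[0]-dp,proj("scene",X)[0]-sp]
    q=least_squares(g,[.55,0,.02]); print(" tri",f(q.x),q.fun.round(1))
# reference: whole fob in pocket -37 disc unseen from top; use -111
dp=np.array((349,181))/2.4+[220,125]; sp=np.array((138,169))/2.4+[220,140]
g=lambda X:np.r_[proj("top",X)[0]-dp,proj("scene",X)[0]-sp]
q=least_squares(g,[.55,0,.02]); print("ref home",f(q.x),q.fun.round(1))
E
```

```text
b disc [ 36. 112.  17.] rear [-10.3 110.7  17. ]
 tri [ 37.2 113.1  15.8] [-0.4 -0.2 -0.6  0.1]
d disc [36.9 37.  17. ] rear [-9.9 39.8 17. ]
 tri [38.  37.6 15. ] [-0.3 -0.2 -0.4  0.1]
ref home [ -66.6 -109.4   27.4] [-0.6 -0.2 -0.7  0. ]
```

```bash
python3 -c "
from bench import bot
print(bot.finish_job())"
```

```text
the job is handed in; nothing more can be done
None
```

I slid both cut-corner fobs (b and d) into the reject bin and handed the job in. By the final camera check they lie flat, just past the step. The whole fobs stayed in their pockets, nothing around the tray looked disturbed, and pressing force read at most about 15 N.

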